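# Take a moisture reading on the chopping board

## Robot

A 6-joint arm with a two-finger parallel gripper is mounted at the origin on a cart in front of the work surface, level with it; the furniture and walls round the work are solid. World frame = base frame: x ahead of the robot, y to its left, z up, the work surface at z = 0. Lengths are in mm, angles in rad, forces in N, time in s.
With the tool pointing down it reaches from about 350 to 850 mm from the base axis. Payload 8.1 kg.
Tool frame: the origin (TCP) lies at the very end of the fingers, on their centre line; the grasp point (between the pads) lies 19 mm behind it; x points along the fingers, y is the direction in which the jaws open and shut, and the axes are right-handed (so a half turn about x gives the same grasp; the last joint's range is limited). The gripper opens to 93 mm and grips with 3 to 60 N. Pads are 15 mm wide; open, the fingers measure 128 mm over their backs; the gripper's body (75 mm by 188 mm) begins 65 mm behind the grasp point.
Start: joints at [1.226, 0.13, 1.488, -0, 1.523, -0.085], TCP at [154.11, 579.875, 218.635] pointing down, gripper open.
Joint ranges: [-2.96, 2.96], [-0.89, 2.26], [0.02, 2.5], [-1.34, 4.48], [0, 2.73], [-2.66, 2.66]. Speed limits (rad/s): [2.39, 2.39, 2.79, 3.14, 3.14, 3.14].

## Interface

Orientations are given as a unit quaternion [x, y, z, w].
In Python, from rig import ctrl gives the robot as it stands.
- The arm moves only by the tool jog_arm, never from a script. Its argument "steps" is a list of rows, each a list of 3 entries, a list of its own where there are three numbers: the turn, a rotation vector about the world's x, y, z in rad, then the shift along the world's x, y, z in m, then the finger opening in m, from 0 to 0.093. A call has 1 to 5 rows; each row shifts and turns the commanded pose from where the row before left it; what a row does not reach is not made up. A row lasts 1/12 s, in which the tool goes at most 41.7 mm and 7.16 degrees, less where a joint would pass 70% of its speed; a pose out of reach is approached as far as the arm can. A call is refused whole if a number of a shift passes 0.0417 or a number of a turn 0.125, either way. A call with a gripper value outside its range is refused whole. The fingers move at their own pace and stop on an object; "squeeze" is the grip in N (left out, the last holds). Time passes only in rows, so rows that do not move let the fingers close. It gives the time, the measured TCP pose, the force and the opening at its end, in the units of the state.
- ctrl.get_state(): the state, without advancing time (a new reading comes with each control period).
- ctrl.snapshot(name): name is "side" or "top"; returns the picture (480x640x3 uint8, blue, green, red); there is no depth.
- ctrl.get_calibration(name): a dict with "mtx" (3x3 intrinsics, pixels), "view" (4x4, takes a point from world to camera coordinates). Camera axes: x right, y down, z forward; pixel columns grow to the right and rows downward; lengths in mm; the calibration is good to about 2 mm. A picture is of the moment at which its call begins. get_calibration takes no time and is no camera call.
- ctrl.finish_job(): hands the job in, once; it reports no verdict.
The state is a dict: "time_s": time; "joint_positions": joint angles; "joint_vel": joint speeds; "joint_efforts": joint torques, N m; "position": TCP position; "ee_rot": TCP orientation; "wrist_force": force on the tool from outside, world axes, zero at the start; "torque": the same for the moment, N m; "grip_width": finger opening in mm.
Only numpy, scipy, OpenCV 4.12 (cv2) and the standard library are available. Lean on these libraries where they do the work, as an engineer would, in place of code of your own. Each camera call takes 0.05 s, during which the arm holds its last target.

## Task

Check whether the chopping board is dry. First zero the moisture meter: twist its knob clockwise to the stop and let it spring back; then lift the probe out of its holder and hold its tip inside the ring mark near the ring's centre, with the probe square to the sloping face of the board, pressed lightly so that the sprung tip is pushed about half way in. Finish still holding the probe there, and leave the other things on the worktop where they are.

Things in the scene. Friction and masses are not known exactly. Their poses are not given: they have to be found in the camera images.
- meter: White box-shaped moisture meter, 116 (x) x 110 (y) x 48 (z) mm, fixed to the worktop, with a dark blank display on its far half and a grey knob with a bar grip on its near half. Origin: centre of its underside; z up; x points away from the operator across the box, from knob to display.
- knob_grip (a point): Point on the upright axis of the meter's knob, inside its bar grip, 68 mm above the worktop, 20 mm above the meter's flat top. Bar: 13 mm wide, 40 long, 28 tall (top 80 mm above the worktop), on a round skirt of 22 mm radius, 5 thick. At rest it lies along the meter's x axis (pinch it across y). Nothing raised stands beside it.
- knob (a joint): Turn of the knob in rad: 0 at rest, growing clockwise seen from above, hard stop at 1.0 (57 degrees). A spring (0.03 N m at rest, 0.09 N m at the stop) turns it back to 0 when it is let go.
- holder: Grey cup, 20 mm outer radius, 60 mm high, bore of 12 mm radius open at the top, on a round dark foot of 36 mm radius, fixed; on the other side of the board from the meter. It carries the probe (probe's origin 30 mm, handle's top 156 mm above the worktop; lift it straight up by 50 mm or more to clear). Origin: centre of its underside; z up.
- probe: Loose cordless probe (84 to 168 g) standing tip down in the holder. Origin: centre of the lower end of its steel shaft; z along it to the handle's top. Shaft radius 8 mm, z 0 to 30 mm; black collar radius 17, z 30 to 36, resting on the holder's rim; round grey handle radius 13, z 36 to 126. A sprung tip sticks out 16 mm below the origin.
- tip (a point): Lowest point of the probe's sprung ball tip (5 mm radius, on a 3.5 mm stem): on the probe's axis, 16 mm below its origin when out, 4 mm below when fully pushed in.
- plunger (a joint): How far the sprung tip is pushed into the probe, in m: 0 fully out, 0.012 fully in (hard stop). It slides along the probe's axis; the spring pushes back with 0.8 N at 0, 2.0 N at 0.006, 3.2 N at 0.012.
- board: Light wooden chopping board, 180 (x) x 220 (y) x 22 mm, fixed on a sloping dark-wood rest with its near edge low: its face slopes 0.32 rad (18 degrees) from level. Origin: centre of its upper face, about 66 mm above the worktop; z points square out of the face; x up the slope.
- mark (a point): Centre of the ring mark on the board's upper face: a dark burnt ring of 19 mm radius, 10 mm up the slope and 45 mm towards the board's +y side from the middle of the face. It lies in the face, about 69 mm above the worktop.
- mug_1: cream mug with a navy line, 82x109x92 mm, loose; a bystander, to be left where it is. Origin: centre of its underside.
- mug_2: cream mug with a navy line, 82x109x92 mm, loose; a bystander, to be left where it is. Origin: centre of its underside.
- salt_mill: turned dark-wood mill, 58x58x170 mm, loose; a bystander, to be left where it is. Origin: centre of its underside.
- shaker: small shaker with a metal cap, 44x44x90 mm, loose; a bystander, to be left where it is. Origin: centre of its underside.
- tumbler: clear drinking glass, 81x81x91 mm, loose; a bystander, to be left where it is. Origin: centre of its underside.
- glass_jar: clear jar with a lid, 72x72x112 mm, loose; a bystander, to be left where it is. Origin: centre of its underside.
Things that resemble listed ones, but are neither listed nor needed, are in the scene too. What is shaped like the probe but blue is not meant. What is shaped like the holder but red is not meant.

How it is judged:
By the outcome, as a careful person would: the job done as asked, in the order asked, and still so for the second after the job is handed in, while the arm keeps its last pose, push and grip.
It also fails if it takes over 64 s, if anything falls off the work surface, if the arm or the gripper's body presses on something with over 40 N, if the wrist force passes 120 N, or if a joint passes its speed limit or range.

## Working session

There is one attempt and no reset: what is moved stays moved. The work goes in short steps, Python scripts to look and compute and a tool call to move; the robot and the scene stay as the last step left them, time stands still between calls to the robot, and variables do not carry over. Pictures are saved under pics/ and viewed, and the job is handed in when it is done.

Besides the shell and the picture viewer there is one more tool, called after "Request:" in YAML: its name, and indented under it one key for each argument. jog_arm: Moves the arm, as the interface text tells. Its arguments: {"type":"object","properties":{"steps":{"type":"array"},"squeeze":{"type":"number"}},"required":["steps"]}

```bash
mkdir -p pics; ls; python3 - <<'E'
from rig import ctrl
import cv2
for n in("side","top"):
    im=ctrl.snapshot(n); cv2.imwrite(f"pics/{n}0.png",im)
    c=ctrl.get_calibration(n); print(n,c["mtx"],c["view"])
print(ctrl.get_state())
E
```

```text
pics
side [[587.30390221   0.         324.31944834]
 [  0.         587.30390221 247.13752812]
 [  0.           0.           1.        ]] [[-9.99811000e-01 -1.80670539e-02  7.17959402e-03  4.69952643e+02]
 [-1.32474942e-02  3.62833553e-01 -9.31759796e-01  1.02264200e+02]
 [ 1.42291569e-02 -9.31678804e-01 -3.63004320e-01  1.22820418e+03]
 [ 0.00000000e+00  0.00000000e+00  0.00000000e+00  1.00000000e+00]]
top [[620.02401111   0.         316.79765646]
 [  0.         620.02401111 228.15609513]
 [  0.           0.           1.        ]] [[-1.31334265e-02 -9.95592720e-01 -9.28582250e-02 -3.41616398e+01]
 [-9.86034430e-01  2.83144156e-02 -1.64117021e-01  5.00872430e+02]
 [ 1.66022938e-01  8.94059881e-02 -9.82060565e-01  1.47220517e+03]
 [ 0.00000000e+00  0.00000000e+00  0.00000000e+00  1.00000000e+00]]
{'time_s': 0.1, 'joint_positions': array([ 1.22560890e+00,  1.31081007e-01,  1.48913319e+00, -2.90521995e-06,
        1.52301427e+00, -8.54114818e-02]), 'joint_vel': array([ 3.71116017e-04, -9.90240247e-04, -9.77902888e-04, -6.34251935e-05,
       -1.10938547e-03, -1.49368415e-03]), 'joint_efforts': array([ 7.19851923e-04, -5.61341000e+01, -4.93094623e+01,  7.69186509e-02,
        2.92360398e-02, -9.15264332e-05]), 'position': array([153.93401722, 579.3979928 , 217.71554224]), 'ee_rot': array([ 0.09102134,  0.70127273, -0.09215177,  0.70102762]), 'wrist_force': array([-0.57578956,  0.24850701, -0.08938975]), 'torque': array([-0.00091377,  0.01461054, -0.05070832]), 'grip_width': 92.85326372710635}
```

View pics/side0.png

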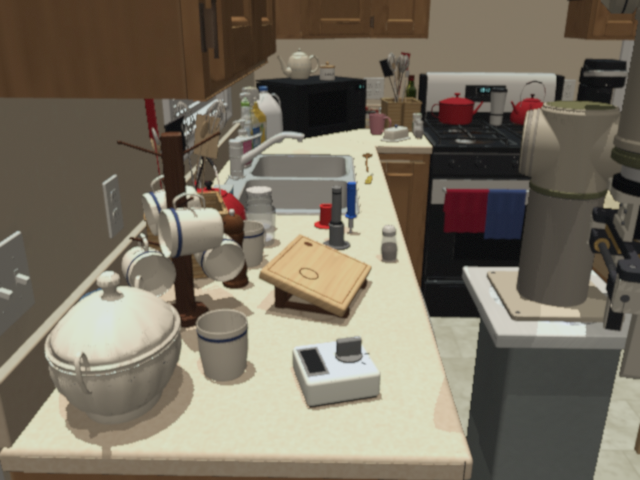

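View pics/top0.png

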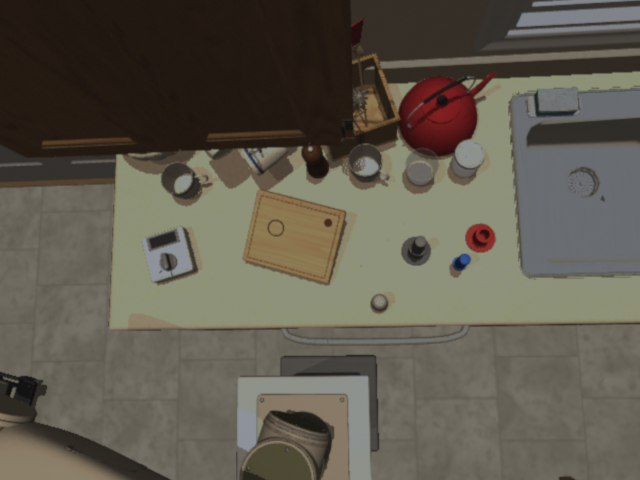

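```bash
cat > h.py <<'E'
import numpy as np,cv2
from rig import ctrl
def ray(n,u,v):
    c=ctrl.get_calibration(n);V=np.array(c["view"]);K=np.array(c["mtx"])
    d=V[:3,:3].T@np.linalg.solve(K,[u,v,1.]);o=-V[:3,:3].T@V[:3,3];return o,d
def onz(n,u,v,z):
    o,d=ray(n,u,v);return o+d*(z-o[2])/d[2]
def tri(*obs):
    A=np.zeros((3,3));b=np.zeros(3)
    for n,u,v in obs:
        o,d=ray(n,u,v);d=d/np.linalg.norm(d);P=np.eye(3)-np.outer(d,d);A+=P;b+=P@o
    p=np.linalg.solve(A,b);return p
def proj(n,p):
    c=ctrl.get_calibration(n);V=np.array(c["view"]);K=np.array(c["mtx"])
    q=K@(V[:3,:3]@np.array(p)+V[:3,3]);return q[:2]/q[2]
def crop(im,x,y,w,h,f,g=1.0):
    c=im[y:y+h,x:x+w];c=cv2.resize(c,None,fx=f,fy=f,interpolation=cv2.INTER_CUBIC)
    c=(255*(c/255.)**g).astype(np.uint8)
    for i in range(0,w,10):
        cv2.line(c,(i*f,0),(i*f,12 if i%50==0 else 5),(0,0,255),1)
    for i in range(0,h,10):
        cv2.line(c,(0,i*f),(12 if i%50==0 else 5,i*f),(0,0,255),1)
    return c
E
python3 - <<'E'
from h import *
t=cv2.imread("pics/top0.png");s=cv2.imread("pics/side0.png")
cv2.imwrite("pics/c1.png",np.hstack([crop(t,130,210,80,80,5,.6),crop(s,285,325,80,80,5,.6)]))
cv2.imwrite("pics/c2.png",np.hstack([crop(t,390,210,100,80,4,.6),crop(s,300,180,100,80,4,.6)]))
cv2.imwrite("pics/c3.png",np.hstack([crop(t,230,180,130,110,3,.7),crop(s,255,225,130,110,3,.6)]))
E
```

```text
(no output)
```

View pics/c1.png

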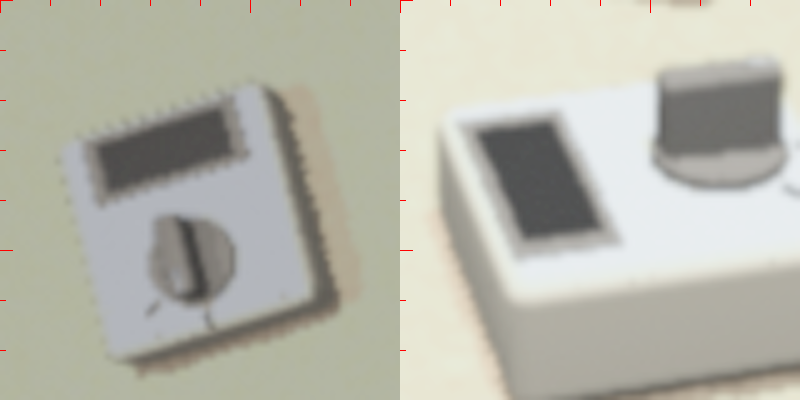

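View pics/c2.png

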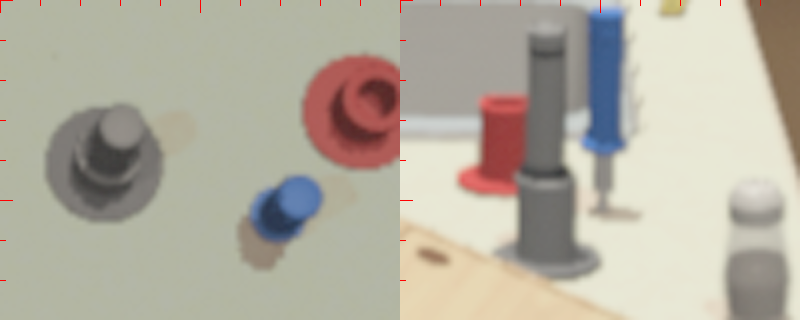

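View pics/c3.png

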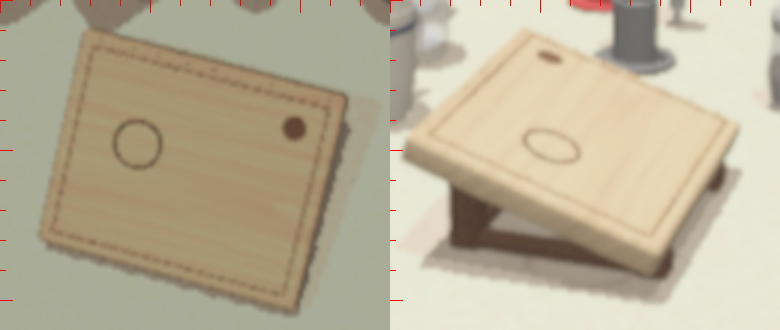

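```bash
python3 - <<'E'
from h import *
np.set_printoptions(precision=1,suppress=True)
t=cv2.imread("pics/top0.png");s=cv2.imread("pics/side0.png")
# meter corners
C=[onz("top",u,v,48)[:2] for u,v in [(142.4,239.6),(182.4,227),(193,270),(153,281)]]
C=np.array(C);print("meter",C,C.mean(0))
x=(C[0]+C[1]-C[2]-C[3])/2;y=(C[0]+C[3]-C[1]-C[2])/2;print(np.linalg.norm(x),np.linalg.norm(y),np.arctan2(x[1],x[0]),np.arctan2(-y[0],y[1]))
print("knob skirt",onz("top",168.4,261.6,53),"bar top",onz("top",165.4,261,80), "side bar top",onz("side",285+(720-400)/5,325+72/5,80))
print("foot",onz("top",415.75,250.75,4),"handle",onz("top",420.2,241.8,156))
print("handle tri",tri(("top",420.2,241.8),("side",300+147/4,180+30/4)))
B=np.array([onz("top",u,v,z) for u,v,z in [(259.3,190,94.3),(345.7,211.7,94.3),(329,284.3,37.7),(244,259,37.7)]])
x=(B[0]+B[1]-B[2]-B[3])/2;y=(B[0]+B[3]-B[1]-B[2])/2;print("board",B.mean(0),np.linalg.norm(x),np.linalg.norm(y),np.arctan2(x[1],x[0]),np.arctan2(-y[0],y[1]))
a=(np.arctan2(x[1],x[0])+np.arctan2(-y[0],y[1]))/2
X=np.array([np.cos(a)*np.cos(.32),np.sin(a)*np.cos(.32),np.sin(.32)]);Y=np.array([-np.sin(a),np.cos(a),0])
print("mark from board",B.mean(0)+10*X+45*Y,"mark tri",tri(("top",275.8,228.2),("side",309,273.7)),"mark onz69",onz("top",275.8,228.2,69), onz("side",309,273.7,69),np.cross(X,Y))
E
```

```text
meter [[482.3 389.9]
 [511.2 288.8]
 [403.7 259.8]
 [378.9 359.6]] [444.  324.5]
109.54929210552827 103.96458608174945 0.27459494762683956 0.2609321124111373
knob skirt [425.2 320.4  53. ] bar top [423.6 318.7  80. ] side bar top [426.9 328.5  80. ]
foot [ 443.1 -283.6    4. ] handle [ 443.3 -283.7  156. ]
handle tri [ 444.9 -284.2  150.1]
board [476.9   8.2  66. ] 177.82839361099144 216.00007333121707 -0.28366662278908505 -0.2946775021054424
mark from board [498.8  48.6  69.1] mark tri [499.1  52.2  66.4] mark onz69 [497.9  51.8  69. ] [499.7  57.7  69. ] [-0.3  0.1  0.9]
```

```bash
cat >> h.py <<'E'
from scipy.spatial.transform import Rotation as R
def pose():
    s=ctrl.get_state();r=R.from_quat(s["ee_rot"]);return s,np.array(s["position"]),r
def frame(xt,yt):
    xt=np.array(xt,float);xt/=np.linalg.norm(xt);yt=np.array(yt,float);yt-=xt*(xt@yt);yt/=np.linalg.norm(yt)
    return R.from_matrix(np.column_stack([xt,yt,np.cross(xt,yt)]))
def need(r,goal): return (goal*r.inv()).as_rotvec()
E
python3 - <<'E'
from h import *
np.set_printoptions(precision=3,suppress=True)
s,p,r=pose();print(r.as_matrix())
for sg in(1,-1):
    g=frame([0,0,-1],[-sg*np.sin(.267),sg*np.cos(.267),0]);print(sg,need(r,g))
print("blue top",tri(("top",465,259),("side",300+(607-400)/4,180+14/4)))
for n in("side","top"): print(proj(n,[424.5,320,80]),proj(n,[443.3,-283.7,156]))
E
```

```text
[[-0.001  0.257  0.966]
 [-0.002  0.966 -0.257]
 [-1.    -0.002 -0.   ]]
1 [ 0.002 -0.     0.527]
-1 [-0.    -0.002 -2.615]
blue top [ 405.632 -381.941  134.419]
[350.429 336.623] [337.751 185.28 ]
[164.876 260.651] [420.184 241.819]
```

Request:
jog_arm:
  steps:
    - [[0,0,0.05],[0.027,-0.026,0],0.093]
    - [[0,0,0.05],[0.027,-0.026,0],0.093]
    - [[0,0,0.05],[0.027,-0.026,0],0.093]
    - [[0,0,0.05],[0.027,-0.026,0],0.093]
    - [[0,0,0.06],[0.027,-0.026,0],0.093]
  squeeze: 30

```text
time_s: 0.52
position: [289.8, 448.4, 218.2]
ee_rot: [-0.001, 0.707, 0.001, 0.707]
wrist_force: [0.2, 0.2, 0.6]
grip_width: 93.1
```

Request:
jog_arm:
  steps:
    - [[0,0,0.05],[0.027,-0.026,-0.01],0.093]
    - [[0,0,0.05],[0.027,-0.026,-0.01],0.093]
    - [[0,0,0.05],[0.027,-0.026,-0.01],0.093]
    - [[0,0,0.05],[0.027,-0.026,-0.01],0.093]
    - [[0,0,0.06],[0.027,-0.026,-0.01],0.093]

```text
time_s: 0.93
position: [424.9, 318.2, 167.9]
ee_rot: [-0.093, 0.701, 0.093, 0.701]
wrist_force: [0.1, 1.3, -0.1]
grip_width: 93.2
```

Request:
jog_arm:
  steps:
    - [[0,0,0],[0,0,-0.02],0.093]
    - [[0,0,0],[0,0,0],0.093]
    - [[0,0,0],[0,0,0],0.093]

```text
time_s: 1.18
position: [423.0, 319.0, 147.2]
ee_rot: [-0.092, 0.702, 0.091, 0.7]
wrist_force: [0.6, 0.4, 0.2]
grip_width: 92.9
```

```bash
python3 - <<'E'
from h import *
np.set_printoptions(precision=3,suppress=True)
s,p,r=pose();print(s["time_s"],p,s["joint_positions"],s["wrist_force"],need(r,frame([0,0,-1],[-np.sin(.267),np.cos(.267),0])))
t=ctrl.snapshot("top");c=ctrl.snapshot("side")
cv2.imwrite("pics/m1.png",np.hstack([crop(t,110,190,130,130,3,.6),crop(c,270,230,130,180,3,.6)[:390]]))
E
```

```text
1.1833 [422.965 319.039 147.21 ] [ 0.549 -0.01   1.767  0.     1.389 -1.28 ] [0.561 0.367 0.222] [ 0.002 -0.003  0.008]
```

View pics/m1.png

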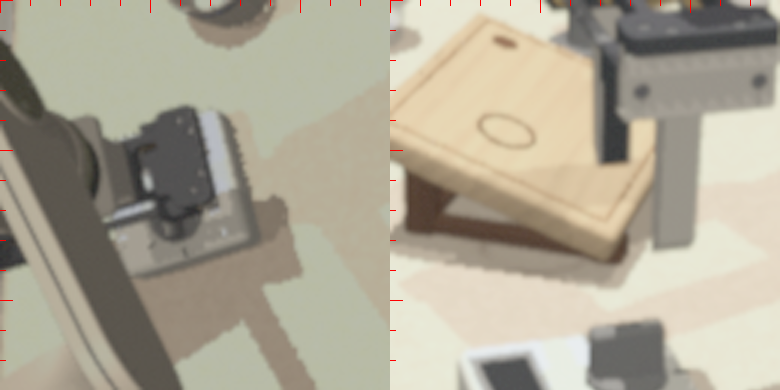

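Request:
jog_arm:
  steps:
    - [[0,0,0],[0.001,0.001,-0.025],0.093]
    - [[0,0,0],[0,0,-0.025],0.093]
    - [[0,0,0],[0,0,-0.025],0.093]
    - [[0,0,0],[0,0,-0.014],0.093]
    - [[0,0,0],[0,0,0],0.093]

```text
time_s: 1.7
position: [422.5, 320.9, 57.1]
ee_rot: [-0.093, 0.703, 0.092, 0.7]
wrist_force: [-0.9, 0.2, -0.2]
grip_width: 93.1
```

```bash
python3 - <<'E'
from h import *
t=ctrl.snapshot("top");c=ctrl.snapshot("side")
cv2.imwrite("pics/m2.png",np.hstack([crop(t,110,190,130,130,3,.6),crop(c,285,290,130,130,3,.6)]))
E
```

```text
(no output)
```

View pics/m2.png

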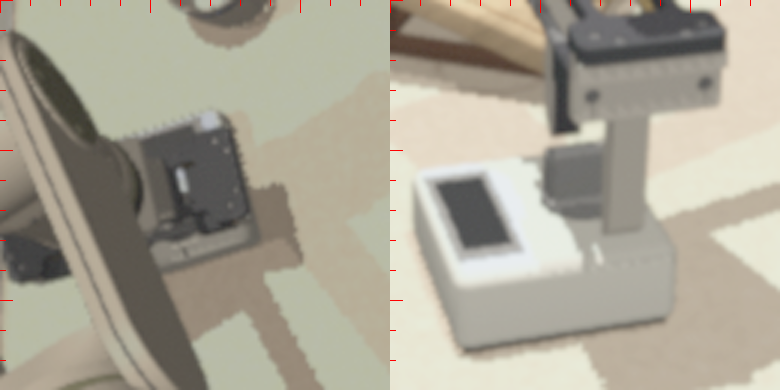

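Request:
jog_arm:
  steps:
    - [[0,0,0],[0.001,0,0],0.05]
    - [[0,0,0],[0,0,0],0.02]
    - [[0,0,0],[0,0,0],0.005]
    - [[0,0,0],[0,0,0],0.005]
    - [[0,0,0],[0,0,0],0.005]
  squeeze: 30

```text
time_s: 2.22
position: [426.5, 321.1, 60.3]
ee_rot: [-0.092, 0.701, 0.092, 0.701]
wrist_force: [-0.8, -0.1, -0.1]
grip_width: 64.1
```

Request:
jog_arm:
  steps:
    - [[0,0,0],[0,0,0],0.005]
    - [[0,0,0],[0,0,0],0.005]
    - [[0,0,0],[0,0,0],0.005]

```text
time_s: 2.47
position: [426.1, 320.8, 59.6]
ee_rot: [-0.092, 0.701, 0.092, 0.701]
wrist_force: [0.3, -0.3, 0.6]
grip_width: 44.2
```

Request:
jog_arm:
  steps:
    - [[0,0,0],[0,0,0],0.005]
    - [[0,0,0],[0,0,0],0.005]
    - [[0,0,0],[0,0,0],0.005]
    - [[0,0,0],[0,0,0],0.005]
    - [[0,0,0],[0,0,0],0.005]

```text
time_s: 2.88
position: [425.9, 321.5, 59.6]
ee_rot: [-0.091, 0.701, 0.092, 0.701]
wrist_force: [-0.0, -0.2, -0.9]
grip_width: 12.9
```

Request:
jog_arm:
  steps:
    - [[0,0,0],[0,0,0],0.005]
    - [[0,0,0],[0,0,0],0.005]

```text
time_s: 3.05
position: [426.0, 321.4, 59.6]
ee_rot: [-0.092, 0.701, 0.092, 0.701]
wrist_force: [-1.1, 4.5, -1.4]
grip_width: 12.8
```

Request:
jog_arm:
  steps:
    - [[0,0,-0.11],[0,0,0],0.005]
    - [[0,0,-0.11],[0,0,0],0.005]
    - [[0,0,-0.11],[0,0,0],0.005]
    - [[0,0,-0.11],[0,0,0],0.005]
    - [[0,0,-0.11],[0,0,0],0.005]

```text
time_s: 3.47
position: [426.0, 322.7, 59.7]
ee_rot: [0.105, 0.699, -0.103, 0.699]
wrist_force: [0.3, 11.9, -6.2]
grip_width: 13.0
```

Request:
jog_arm:
  steps:
    - [[0,0,-0.11],[0,0,0],0.005]
    - [[0,0,-0.11],[0,0,0],0.005]
    - [[0,0,-0.11],[0,0,0],0.005]
    - [[0,0,-0.1],[0,0,0],0.005]
    - [[0,0,0],[0,0,0],0.005]

```text
time_s: 3.88
position: [426.5, 323.6, 59.7]
ee_rot: [0.253, 0.661, -0.249, 0.661]
wrist_force: [3.6, 17.0, -9.3]
grip_width: 12.9
```

```bash
python3 - <<'E'
from h import *
np.set_printoptions(precision=3,suppress=True)
s,p,r=pose();print(s["time_s"],p,s["wrist_force"],s["torque"],s["grip_width"],need(r,frame([0,0,-1],[-np.sin(.267),np.cos(.267),0])))
c=ctrl.snapshot("side")
cv2.imwrite("pics/m3.png",crop(c,285,290,130,130,4,.6))
E
```

```text
3.8833 [426.544 323.635  59.739] [ 3.622 17.026 -9.337] [ 2.734 -0.471  0.12 ] 12.908404506674259 [-0.006 -0.001  0.993]
```

View pics/m3.png

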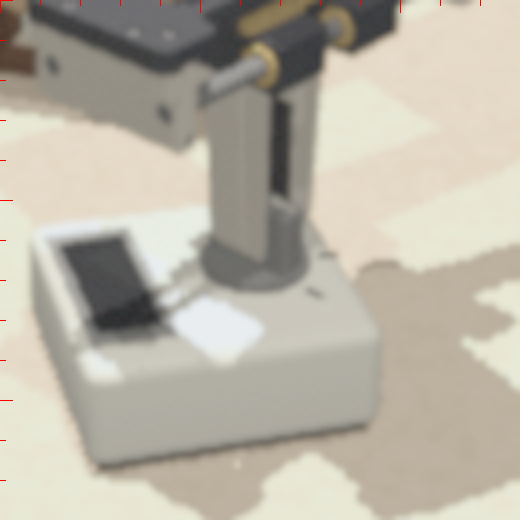

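Request:
jog_arm:
  steps:
    - [[0,0,-0.03],[0,0.002,0],0.005]
    - [[0,0,-0.03],[0,0.002,0],0.005]
    - [[0,0,-0.03],[0,0,0],0.005]
    - [[0,0,0],[0,0,0],0.005]

```text
time_s: 4.27
position: [426.5, 324.0, 59.6]
ee_rot: [0.278, 0.649, -0.279, 0.65]
wrist_force: [1.8, -4.6, 0.4]
grip_width: 13.1
```

```bash
python3 - <<'E'
from h import *
np.set_printoptions(precision=3,suppress=True)
s,p,r=pose();print(s["time_s"],p,s["wrist_force"],s["torque"],s["grip_width"],need(r,frame([0,0,-1],[-np.sin(.267),np.cos(.267),0])))
E
```

```text
4.2667 [426.519 324.042  59.648] [ 1.811 -4.587  0.36 ] [-0.662 -0.288  0.672] 13.128939822875315 [0.001 0.002 1.077]
```

Request:
jog_arm:
  steps:
    - [[0,0,0],[0,0,0],0.093]
    - [[0,0,0],[0,0,0],0.093]
    - [[0,0,0],[0,0,0],0.093]
    - [[0,0,0],[0,0,0],0.093]
    - [[0,0,0],[0,0,0],0.093]

```text
time_s: 4.68
position: [426.1, 325.2, 59.7]
ee_rot: [0.279, 0.65, -0.278, 0.65]
wrist_force: [0.7, -0.3, 0.1]
grip_width: 41.9
```

Request:
jog_arm:
  steps:
    - [[0,0,0],[0,0,0],0.093]
    - [[0,0,0],[0,0,0],0.093]
    - [[0,0,0],[0,0,0],0.093]
    - [[0,0,0],[0,0,0],0.093]
    - [[0,0,0],[0,0,0],0.093]

```text
time_s: 5.1
position: [426.1, 325.0, 59.7]
ee_rot: [0.279, 0.65, -0.278, 0.65]
wrist_force: [-0.9, -0.0, 0.3]
grip_width: 75.3
```

Request:
jog_arm:
  steps:
    - [[0,0,0],[0,0,0.03],0.093]
    - [[0,0,0],[0,0,0.03],0.093]
    - [[0,0,0],[0,0,0.03],0.093]
    - [[0,0,0],[0,0,0.035],0.093]
    - [[0,0,0],[0,0,0.035],0.093]

```text
time_s: 5.52
position: [425.6, 324.6, 220.8]
ee_rot: [0.278, 0.65, -0.279, 0.65]
wrist_force: [0.3, 0.0, -0.8]
grip_width: 92.8
```

```bash
python3 - <<'E'
from h import *
np.set_printoptions(precision=3,suppress=True)
c=ctrl.snapshot("side")
cv2.imwrite("pics/m4.png",crop(c,285,290,130,130,4,.6))
s,p,r=pose();print(s["time_s"],p,s["joint_positions"],s["wrist_force"])
for ang in np.arange(0,3.2,.4): print(ang,need(r,frame([0,0,-1],[np.cos(ang),np.sin(ang),0])))
E
```

```text
5.5667 [428.671 326.582 229.708] [ 0.556 -0.05   1.654  0.     1.528 -0.205] [1.05  0.696 5.231]
0.0 [-0.002  0.011 -0.761]
0.4 [-0.004  0.01  -0.361]
0.8 [-0.006  0.009  0.039]
1.2000000000000002 [-0.007  0.007  0.439]
1.6 [-0.009  0.006  0.839]
2.0 [-0.01   0.004  1.239]
2.4000000000000004 [-0.012  0.002  1.639]
2.8000000000000003 [-0.013 -0.     2.039]
```

View pics/m4.png

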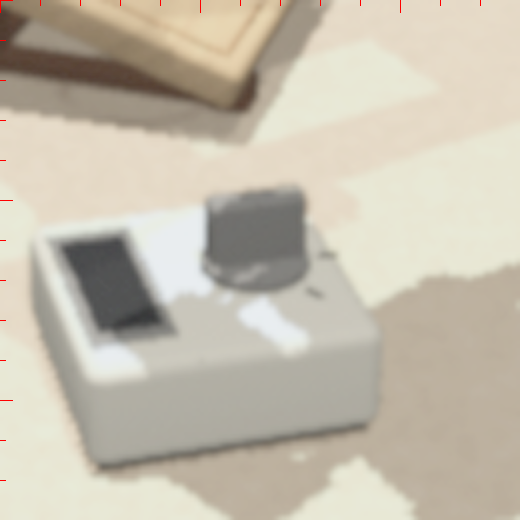

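Request:
jog_arm:
  steps:
    - [[0,0,-0.07],[0.001,-0.038,0],0.093]
    - [[0,0,-0.07],[0.001,-0.038,0],0.093]
    - [[0,0,-0.07],[0.001,-0.038,0],0.093]
    - [[0,0,-0.07],[0.001,-0.038,0],0.093]
    - [[0,0,-0.07],[0.001,-0.038,0],0.093]

```text
time_s: 5.98
position: [430.8, 133.5, 219.6]
ee_rot: [0.388, 0.591, -0.388, 0.591]
wrist_force: [1.7, 0.4, 0.2]
grip_width: 93.1
```

Request:
jog_arm:
  steps:
    - [[0,0,-0.07],[0.001,-0.038,0],0.093]
    - [[0,0,-0.07],[0.001,-0.038,0],0.093]
    - [[0,0,-0.07],[0.001,-0.038,0],0.093]
    - [[0,0,-0.07],[0.001,-0.038,0],0.093]
    - [[0,0,-0.07],[0.001,-0.038,0],0.093]

```text
time_s: 6.4
position: [435.8, -56.9, 219.7]
ee_rot: [0.486, 0.514, -0.485, 0.514]
wrist_force: [0.6, -0.3, 0.2]
grip_width: 93.0
```

Request:
jog_arm:
  steps:
    - [[0,0,-0.07],[0.001,-0.038,0],0.093]
    - [[0,0,-0.07],[0.001,-0.038,0],0.093]
    - [[0,0,-0.07],[0.001,-0.038,0],0.093]
    - [[0,0,-0.07],[0.001,-0.038,0],0.093]
    - [[0,0,-0.07],[0.001,-0.038,0],0.093]

```text
time_s: 6.82
position: [440.8, -247.1, 219.6]
ee_rot: [0.568, 0.422, -0.567, 0.422]
wrist_force: [0.8, 0.4, 0.4]
grip_width: 92.5
```

Request:
jog_arm:
  steps:
    - [[0,0,-0.07],[0.001,-0.038,0],0.093]
    - [[0,0,0],[0,0,0],0.093]
    - [[0,0,0],[0,0,0],0.093]

```text
time_s: 7.07
position: [441.5, -284.8, 218.9]
ee_rot: [-0.582, -0.402, 0.582, -0.401]
wrist_force: [-0.0, 0.1, 0.6]
grip_width: 93.0
```

```bash
python3 - <<'E'
from h import *
np.set_printoptions(precision=3,suppress=True)
t=ctrl.snapshot("top");c=ctrl.snapshot("side")
cv2.imwrite("pics/p1.png",np.hstack([crop(t,360,190,130,130,3,.6),crop(c,280,130,130,130,3,.6)]))
s,p,r=pose();print(s["time_s"],p,s["joint_positions"],s["wrist_force"],need(r,frame([0,0,-1],[.93,-.36,0])))
E
```

```text
7.1667 [ 442.03  -282.621  219.294] [-0.667 -0.074  1.695  0.     1.521 -0.308] [-0.64   0.34   0.776] [-0.001 -0.    -0.011]
```

View pics/p1.png

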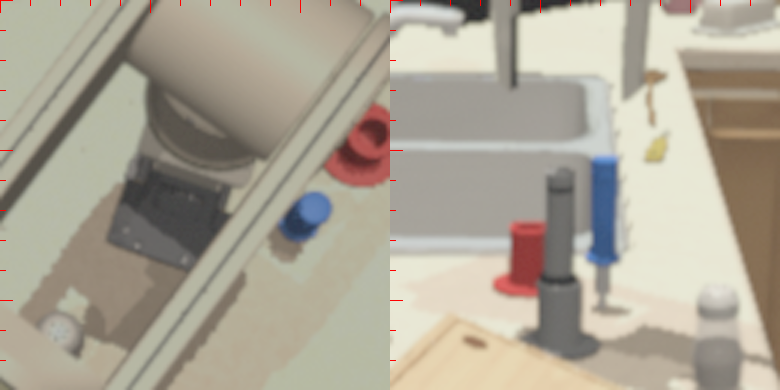

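```bash
python3 - <<'E'
from h import *
j=np.array([.93,-.36,0])*46.5
p=np.array([442,-283.,219])
for q in(p,p+j,p-j,np.array([443.3,-283.7,156])):
    u=proj("side",q);print(u,(u-[280,130])*3+[390,0])
E
```

```text
[338.69361625 160.06473777] [566.08084874  90.1942133 ]
[320.95784914 158.32796121] [512.87354743  84.98388362]
[356.83941741 161.84166695] [620.51825223  95.52500085]
[337.75065702 185.28013295] [563.25197106 165.84039885]
```

Request:
jog_arm:
  steps:
    - [[0,0,0],[0.001,0,-0.025],0.093]
    - [[0,0,0],[0.001,0,-0.025],0.093]
    - [[0,0,0],[0,0,-0.025],0.093]
    - [[0,0,0],[0,0,-0.025],0.093]
    - [[0,0,0],[0,0,-0.014],0.093]

```text
time_s: 7.58
position: [443.3, -280.4, 102.8]
ee_rot: [-0.58, -0.405, 0.581, -0.403]
wrist_force: [-0.4, -0.6, -0.8]
grip_width: 93.2
```

Request:
jog_arm:
  steps:
    - [[0,0,0],[0,0,0],0.015]
    - [[0,0,0],[0,0,0],0.015]
    - [[0,0,0],[0,0,0],0.015]
    - [[0,0,0],[0,0,0],0.015]
    - [[0,0,0],[0,0,0],0.015]
  squeeze: 35

```text
time_s: 8.0
position: [445.1, -283.6, 107.4]
ee_rot: [0.581, 0.402, -0.581, 0.404]
wrist_force: [0.3, -0.4, 0.5]
grip_width: 64.3
```

Request:
jog_arm:
  steps:
    - [[0,0,0],[0,0,0],0.015]
    - [[0,0,0],[0,0,0],0.015]
    - [[0,0,0],[0,0,0],0.015]
    - [[0,0,0],[0,0,0],0.015]
    - [[0,0,0],[0,0,0],0.015]

```text
time_s: 8.42
position: [444.2, -283.2, 105.7]
ee_rot: [0.581, 0.403, -0.581, 0.403]
wrist_force: [1.7, 0.3, 0.6]
grip_width: 30.8
```

```bash
python3 - <<'E'
from h import *
np.set_printoptions(precision=3,suppress=True)
t=ctrl.snapshot("top");c=ctrl.snapshot("side")
cv2.imwrite("pics/p2.png",np.hstack([crop(t,360,190,130,130,3,.6),crop(c,280,130,130,130,3,.6)]))
s,p,r=pose();print(s["time_s"],p,s["grip_width"],s["wrist_force"],need(r,frame([0,0,-1],[.93,-.36,0])))
E
```

```text
8.5167 [ 444.17  -283.189  105.675] 25.70640400662311 [ 0.584  0.385 -0.424] [ 0.    0.   -0.01]
```

View pics/p2.png

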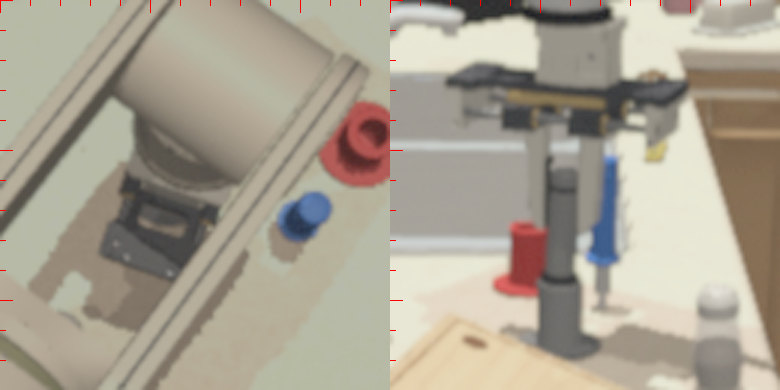

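Request:
jog_arm:
  steps:
    - [[0,0,0],[0,0,0],0.015]
    - [[0,0,0],[0,0,0],0.015]
    - [[0,0,0],[0,0,0.01],0.015]
    - [[0,0,0],[0,0,0.02],0.015]
    - [[0,0,0],[0,0,0.02],0.015]

```text
time_s: 8.93
position: [443.5, -282.6, 155.8]
ee_rot: [-0.581, -0.403, 0.581, -0.402]
wrist_force: [0.9, 0.0, -0.3]
grip_width: 25.3
```

Request:
jog_arm:
  steps:
    - [[0,0,0],[0,0,0.02],0.015]
    - [[0,0,0],[0,0,0.02],0.015]
    - [[0,0,0],[0,0,0.025],0.015]
    - [[0,0,0],[0,0,0.025],0.015]
    - [[0,0,0],[0,0,0.025],0.015]

```text
time_s: 9.35
position: [443.7, -282.8, 272.2]
ee_rot: [-0.581, -0.403, 0.581, -0.403]
wrist_force: [-0.7, -0.4, -0.5]
grip_width: 25.6
```

```bash
python3 - <<'E'
from h import *
np.set_printoptions(precision=3,suppress=True)
c=ctrl.snapshot("side")
cv2.imwrite("pics/p3.png",crop(c,280,110,130,130,4,.6))
s,p,r=pose();print(s["time_s"],p,s["grip_width"],s["wrist_force"])
a=-.289
n=np.array([-np.sin(.32)*np.cos(a),-np.sin(.32)*np.sin(a),np.cos(.32)])
g=frame(-n,r.as_matrix()[:,1]);print("turn",need(r,g))
mk=np.array([498.5,52.5,69])
L=91.7
print("TCP out at 60 above",mk+n*(L+60),"tip now",p+r.as_matrix()[:,0]*L, "n",n)
E
```

```text
9.4 [ 445.402 -284.126  278.411] 25.527627957056865 [ 0.023 -0.673  3.3  ]
turn [-0.086 -0.301 -0.003]
TCP out at 60 above [452.759  66.1   212.999] tip now [ 445.932 -284.547  186.713] n [-0.302  0.09   0.949]
```

View pics/p3.png

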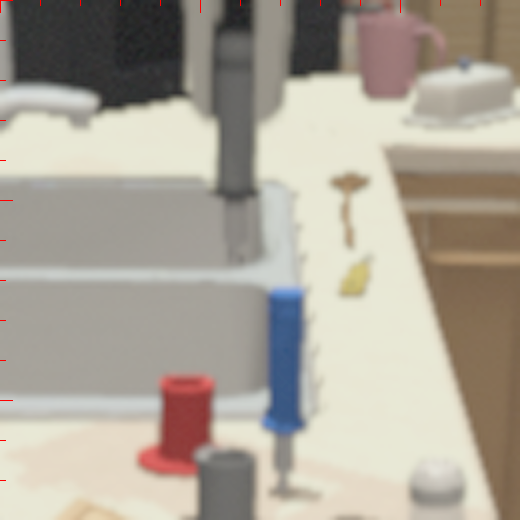

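Request:
jog_arm:
  steps:
    - [[-0.0086,-0.0301,0],[0.001,0.035,0],0.015]
    - [[-0.0086,-0.0301,0],[0.001,0.035,0],0.015]
    - [[-0.0086,-0.0301,0],[0.001,0.035,0],0.015]
    - [[-0.0086,-0.0301,0],[0.001,0.035,0],0.015]
    - [[-0.0086,-0.0301,0],[0.001,0.035,0],0.015]

```text
time_s: 9.82
position: [448.6, -106.7, 270.7]
ee_rot: [0.615, 0.358, -0.544, 0.444]
wrist_force: [-0.1, 0.7, -1.3]
grip_width: 25.7
```

Request:
jog_arm:
  steps:
    - [[-0.0086,-0.0301,0],[0.001,0.035,0],0.015]
    - [[-0.0086,-0.0301,0],[0.001,0.035,0],0.015]
    - [[-0.0086,-0.0301,0],[0.001,0.035,0],0.015]
    - [[-0.0086,-0.0301,0],[0.001,0.035,0],0.015]
    - [[-0.0086,-0.0301,0],[0.001,0.035,0],0.015]

```text
time_s: 10.23
position: [453.6, 68.4, 271.1]
ee_rot: [0.645, 0.312, -0.504, 0.483]
wrist_force: [1.0, 0.1, -1.5]
grip_width: 25.6
```

Request:
jog_arm:
  steps:
    - [[0,0,0],[0,0,-0.02],0.015]
    - [[0,0,0],[0,0,-0.02],0.015]
    - [[0,0,0],[0,0,-0.01],0.015]
    - [[0,0,0],[0,0,0],0.015]
    - [[0,0,0],[0,0,0],0.015]

```text
time_s: 10.65
position: [453.8, 66.4, 220.5]
ee_rot: [0.644, 0.312, -0.505, 0.483]
wrist_force: [0.4, -0.4, -1.0]
grip_width: 25.7
```

```bash
python3 - <<'E'
from h import *
np.set_printoptions(precision=3,suppress=True)
t=ctrl.snapshot("top");c=ctrl.snapshot("side")
cv2.imwrite("pics/q1.png",np.hstack([crop(t,220,160,130,150,3,.6),crop(c,255,160,130,150,3,.6)]))
s,p,r=pose();print(s["time_s"],p,s["grip_width"],s["wrist_force"])
x=r.as_matrix()[:,0]
n=np.array([0.3015*-1,.0896,.9492]);print("ax",x,need(r,frame(-n,r.as_matrix()[:,1])))
for L in(91.7,45,0,-50): 
    print(L,[(proj(k,p+x*L)-o)*3+w for k,o,w in(("top",[220,160],[0,0]),("side",[255,160],[390,0]))])
E
```

```text
10.75 [454.773  66.21  222.067] 25.60441472773165 [ 0.513  0.248 -0.478]
ax [ 0.297 -0.085 -0.951] [-0.005 -0.004 -0.001]
91.7 [array([145.265, 211.096]), array([579.134, 248.049])]
45 [array([129.834, 220.107]), array([601.197, 184.796])]
0 [array([113.97 , 229.371]), array([623.223, 121.653])]
-50 [array([ 95.073, 240.407]), array([648.626,  48.828])]
```

View pics/q1.png

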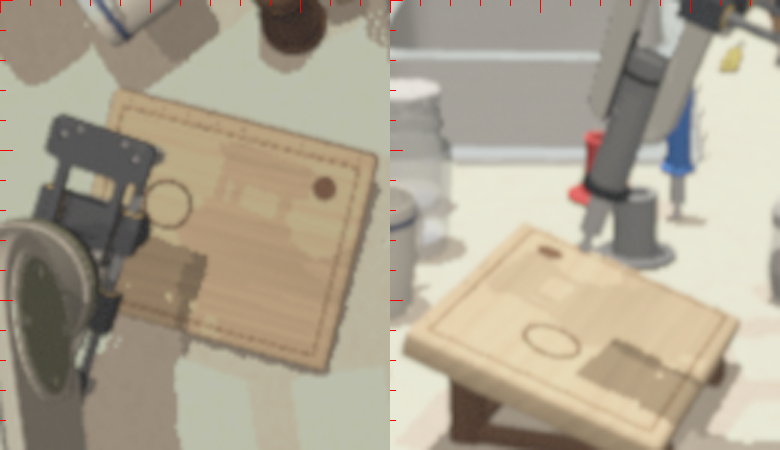

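```bash
python3 - <<'E'
from h import *
t=ctrl.snapshot("top");c=ctrl.snapshot("side")
cv2.imwrite("pics/q2.png",np.hstack([crop(t,245,205,50,60,8,.6),crop(c,305,170,50,80,8,.6)[:480]]))
E
```

```text
(no output)
```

View pics/q2.png

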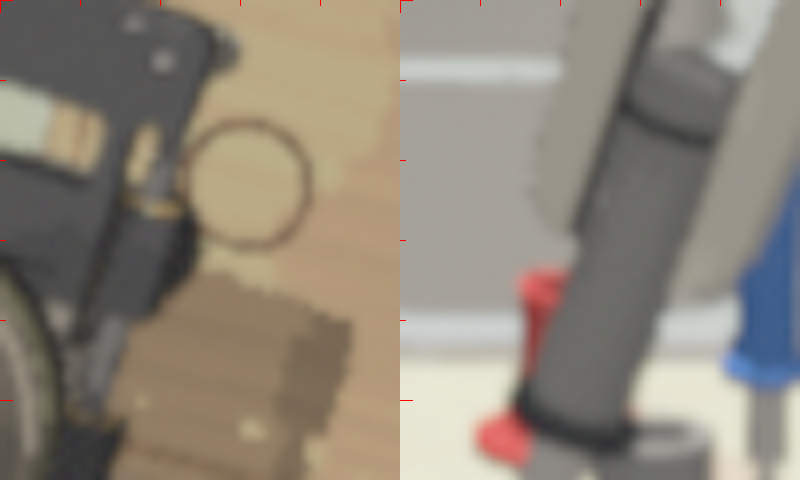

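Request:
jog_arm:
  steps:
    - [[0,0,0],[0.0045,-0.0013,-0.0143],0.015]
    - [[0,0,0],[0.0045,-0.0013,-0.0143],0.015]
    - [[0,0,0],[0.0045,-0.0014,-0.0144],0.015]
    - [[0,0,0],[0,0,0],0.015]
    - [[0,0,0],[0,0,0],0.015]

```text
time_s: 11.27
position: [467.4, 62.4, 177.6]
ee_rot: [0.644, 0.312, -0.505, 0.483]
wrist_force: [-0.1, 0.2, -0.5]
grip_width: 25.5
```

```bash
python3 - <<'E'
from h import *
np.set_printoptions(precision=3,suppress=True)
t=ctrl.snapshot("top");c=ctrl.snapshot("side")
cv2.imwrite("pics/q3.png",np.hstack([crop(t,245,205,50,60,8,.6),crop(c,290,225,50,60,8,.6)]))
s,p,r=pose();print(s["time_s"],p,s["grip_width"],s["wrist_force"])
x=r.as_matrix()[:,0]
for L in(91.7,75.7,45): 
    print(L,p+x*L,[(proj(k,p+x*L)-o)*8+w for k,o,w in(("top",[245,205],[0,0]),("side",[290,225],[400,0]))])
print([proj(k,[498.5,52.5,69]) for k in("top","side")])
E
```

```text
11.3667 [468.167  62.763 179.091] 25.830321343803195 [-0.123 -0.788 -1.301]
91.7 [495.445  55.006  91.887] [array([223.369, 181.278]), array([569.481, 299.773])]
75.7 [490.686  56.36  107.102] [array([210.393, 188.859]), array([588.747, 244.547])]
45 [481.553  58.956 136.297] [array([184.698, 203.872]), array([626.367, 136.709])]
[array([275.494, 227.947]), array([309.701, 272.634])]
```

View pics/q3.png

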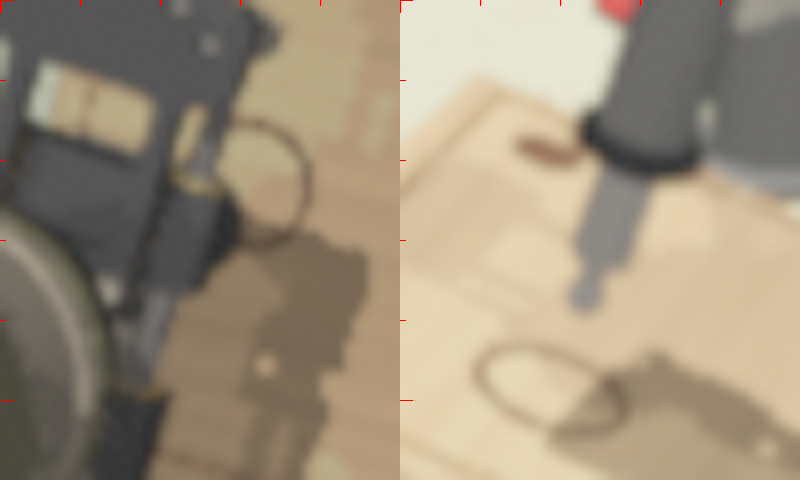

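Request:
jog_arm:
  steps:
    - [[0,0,0],[0.003,-0.001,-0.0095],0.015]
    - [[0,0,0],[0.003,-0.001,-0.0095],0.015]
    - [[0,0,0],[0,0,0],0.015]
    - [[0,0,0],[0,0,0],0.015]
    - [[0,0,0],[0,0,0],0.015]

```text
time_s: 11.78
position: [473.4, 60.8, 158.4]
ee_rot: [0.644, 0.313, -0.504, 0.483]
wrist_force: [1.2, -0.1, -0.8]
grip_width: 25.4
```

```bash
cat > look.py <<'E'
from h import *
import sys
np.set_printoptions(precision=3,suppress=True)
F=[];P=[]
for i in range(int(sys.argv[2]) if len(sys.argv)>2 else 1):
    t=ctrl.snapshot("top");s,p,r=pose();F.append(s["wrist_force"]);P.append(p)
    c=ctrl.snapshot("side");s,p,r=pose();F.append(s["wrist_force"]);P.append(p)
cv2.imwrite(f"pics/{sys.argv[1]}.png",np.hstack([crop(t,245,205,50,60,8,.6),crop(c,290,235,50,60,8,.6)]))
x=r.as_matrix()[:,0];p=np.mean(P,0)
print(s["time_s"],np.mean(F,0),"along probe axis (push back)",-np.mean(F,0)@x,"std",np.std(F,0))
print("pos",p,"tip(out)",p+91.7*x,"axis",x,[(proj(k,p+x*91.7)-o)*8+w for k,o,w in(("top",[245,205],[0,0]),("side",[290,235],[400,0]))])
E
python3 look.py q4 4
```

```text
12.1833 [ 0.042 -0.067 -1.115] along probe axis (push back) -1.0785963969967345 std [0.63  0.375 0.445]
pos [473.741  60.935 158.922] tip(out) [500.925  53.185  71.687] axis [ 0.296 -0.085 -0.951] [array([240.261, 174.209]), array([547.657, 292.087])]
```

View pics/q4.png

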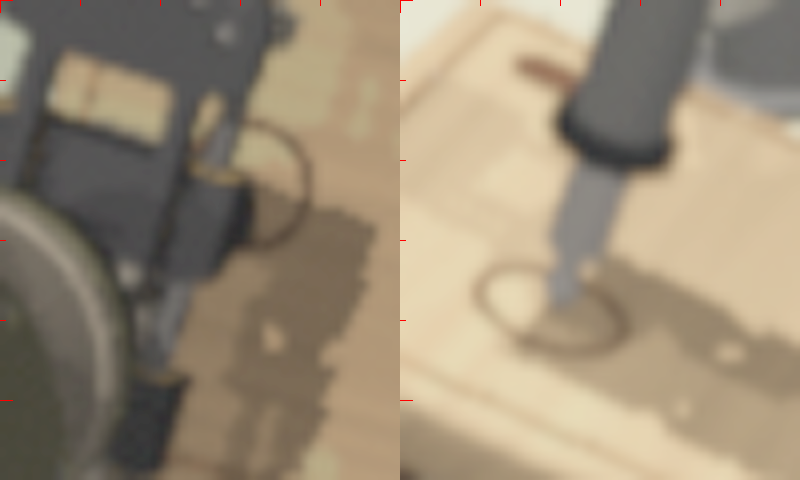

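Request:
jog_arm:
  steps:
    - [[0,0,0],[0.0006,-0.0002,-0.0019],0.015]
    - [[0,0,0],[0,0,0],0.015]

```text
time_s: 12.35
position: [474.1, 60.6, 156.4]
ee_rot: [0.644, 0.313, -0.504, 0.483]
wrist_force: [-0.7, 0.6, -1.5]
grip_width: 25.5
```

```bash
python3 look.py q5 6
```

```text
12.95 [ 0.046  0.032 -0.962] along probe axis (push back) -0.9259757195065553 std [0.508 0.515 0.605]
pos [474.192  60.675 156.697] tip(out) [501.349  52.923  69.454] axis [ 0.296 -0.085 -0.951] [array([242.302, 174.028]), array([546.01 , 299.924])]
```

View pics/q5.png

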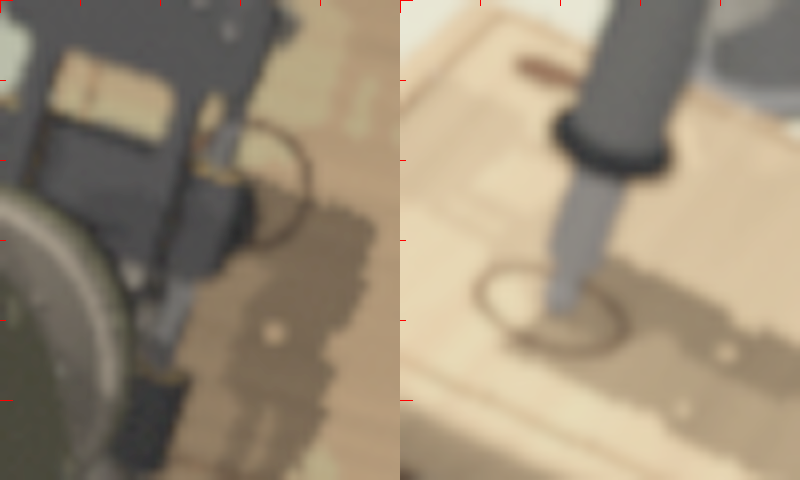

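Request:
jog_arm:
  steps:
    - [[0,0,0],[0.0006,-0.0002,-0.0019],0.015]
    - [[0,0,0],[0,0,0],0.015]

```text
time_s: 13.12
position: [474.9, 60.5, 154.7]
ee_rot: [0.644, 0.312, -0.504, 0.483]
wrist_force: [-0.3, -0.2, -0.4]
grip_width: 25.6
```

```bash
python3 look.py q6 5
```

```text
13.6167 [-0.311  0.266  0.042] along probe axis (push back) 0.15457196017504982 std [0.292 0.457 0.594]
pos [474.877  60.49  154.915] tip(out) [502.041  52.734  67.675] axis [ 0.296 -0.085 -0.951] [array([243.854, 172.728]), array([543.266, 306.168])]
```

View pics/q6.png

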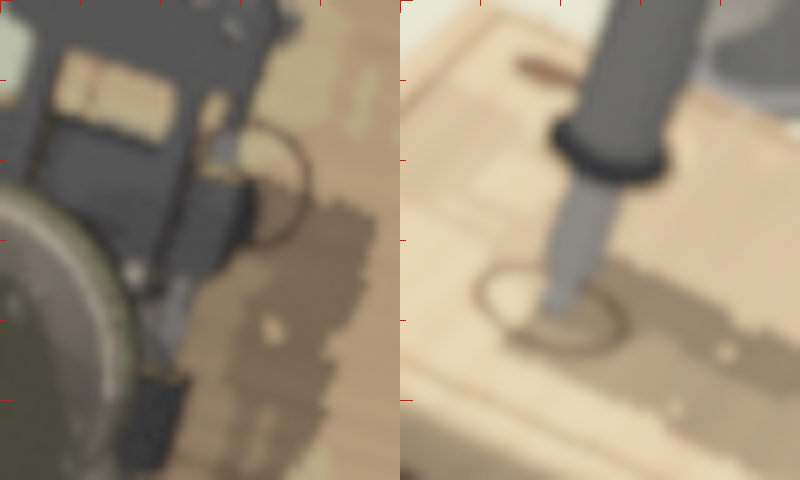

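Request:
jog_arm:
  steps:
    - [[0,0,0],[0.0006,-0.0002,-0.0019],0.015]
    - [[0,0,0],[0.0006,-0.0002,-0.0019],0.015]
    - [[0,0,0],[0,0,0],0.015]

```text
time_s: 13.87
position: [476.0, 60.1, 150.6]
ee_rot: [0.644, 0.313, -0.504, 0.483]
wrist_force: [0.2, 0.0, 1.0]
grip_width: 25.6
```

```bash
python3 look.py q7 8
```

```text
14.6667 [-0.334  0.566  0.686] along probe axis (push back) 0.798900127580824 std [0.5   0.565 0.486]
pos [476.012  60.082 151.037] tip(out) [503.162  52.321  63.793] axis [ 0.296 -0.085 -0.951] [array([247.238, 171.172]), array([538.862, 319.783])]
```

View pics/q7.png

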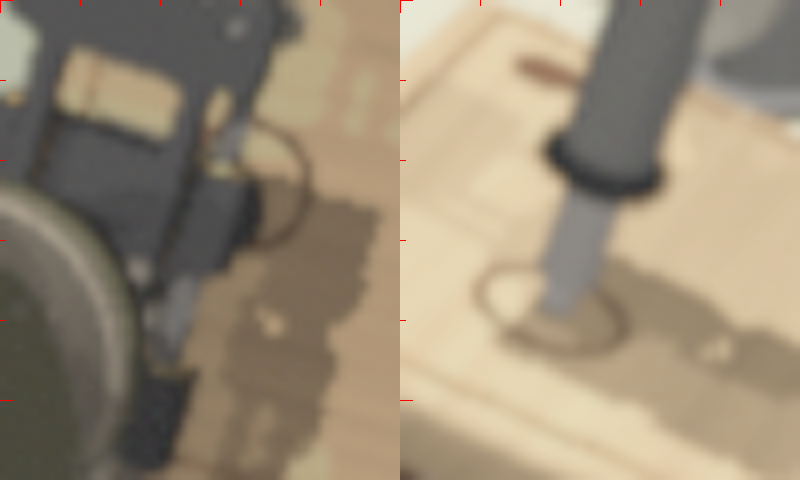

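Request:
jog_arm:
  steps:
    - [[0,0,0],[0.0002,0,-0.0005],0.015]
    - [[0,0,0],[0,0,0],0.015]

```text
time_s: 14.83
position: [476.2, 60.1, 150.5]
ee_rot: [0.644, 0.313, -0.504, 0.483]
wrist_force: [-0.7, 0.5, 1.6]
grip_width: 25.6
```

```bash
python3 look.py q8 4; python3 - <<'E'
from h import *
np.set_printoptions(precision=3,suppress=True)
c=ctrl.snapshot("side");cv2.imwrite("pics/q9.png",crop(c,300,195,60,85,7,.6))
s,p,r=pose();x=r.as_matrix()[:,0]
for L in(80,45,0,-50):print(L,(proj("side",p+x*L)-[300,195])*7)
t=ctrl.snapshot("top");cv2.imwrite("pics/top9.png",t);cv2.imwrite("pics/side9.png",c)
# board edges for the yaw, per-edge
E
```

```text
15.2333 [-0.163 -0.057  0.933] along probe axis (push back) 0.9307407400513535 std [0.479 0.427 0.472]
pos [476.199  60.066 150.521] tip(out) [503.351  52.307  63.277] axis [ 0.296 -0.085 -0.951] [array([247.55 , 170.838]), array([538.108, 321.655])]
80 [ 62.934 526.956]
45 [ 99.431 421.9  ]
0 [147.786 282.71 ]
-50 [203.497 122.349]
```

View pics/q9.png

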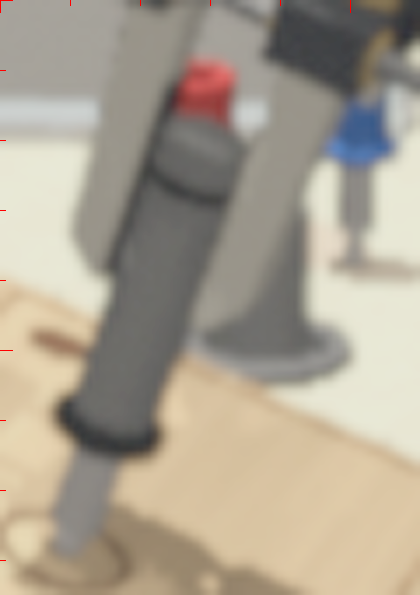

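View pics/side9.png

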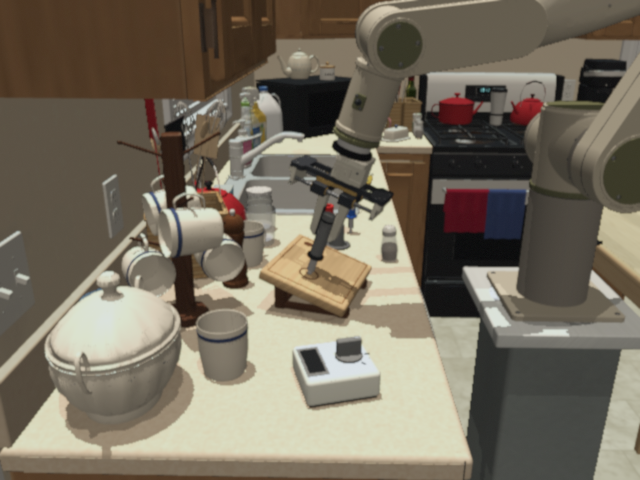

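```bash
python3 -c "
from rig import ctrl
print(ctrl.finish_job())"
```

```text
the job is handed in; nothing more can be done
None
```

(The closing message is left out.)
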